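# Put the engraver's kit back in its fitted holders

## Task

Tidy away the engraver's kit: put each of the four things lying along the front of the bench into the light wood holder made for it. Stand the brown oil bottle upright in the turned cup and the black loupe upright in the round recess of the square block; lay the graver flat inside the oblong tray and the scraper across both saddles of the tool rest, about centred along it; both may lie either way round. Leave the jar of brushes and the bone folder where they are.

Things in the scene. Friction and masses are not known exactly. Their poses are not given: they have to be found in the camera images.
- oil_bottle: Small brown dropper bottle with a black cap, closed, loose, about 0.06 kg: round, body 34 mm across, 78 mm high in all; the side is straight up to about 45 mm height, the cap is narrower. Origin: centre of the underside; z up, yaw has no meaning (round).
- loupe: Black linen loupe, a round, slightly waisted stand 42 mm across the top and 40 mm high, loose, about 0.06 kg. Origin: centre of the underside; z up, yaw has no meaning (round).
- graver: Graver lying flat, loose, about 0.035 kg, 112 mm long: a light tan wooden mushroom handle (42 mm long, up to 30 mm wide, 27 mm thick) and a thin steel shank, 3 mm square, that slopes from 12 mm height at the handle down to its point on the bench. Origin: middle of its length, on the underside; y runs along it, the handle from y = +14 to +56 mm, the shank's point at y = -56 mm; z up. Grasp the handle across its width at y = +40 mm.
- scraper: Three-edge scraper lying flat, loose, about 0.06 kg, 170 mm long: red-brown wooden handle 18 mm wide and 14 mm thick, then a thin steel blade 12 mm wide that slopes from 8 mm height down to its tip. Its weight is centred at y = +30 mm. Origin: middle of its length, on the underside; y runs along it, the handle from y = -15 to +85 mm, the blade's tip at y = -85 mm; z up. Grasp the handle across its width at y = +20 to +30 mm.
- bottle_cup: Turned cup on a broad round foot (88 mm), light wood, fixed, the oil bottle's holder: 28 mm high, 72 mm across the rim, inside 46 mm across at the floor, which is 6 mm above the bench, flaring to 58 mm at the mouth. Origin: centre of its underside.
- loupe_block: Square block 84 x 84 x 18 mm with a round recess in its top, light wood, fixed, the loupe's holder: the recess is 58 mm across, its cork floor 6 mm above the bench. Origin: centre of its underside.
- graver_tray: Oblong tray, light wood, fixed, the graver's holder: outside 62 x 144 mm, inside 48 x 130 mm, cork floor 5 mm above the bench, walls 12 mm high. Origin: centre of its underside; x across its width, y along its length. The graver's middle belongs over the origin.
- scraper_rest: Tool rest, light wood, fixed, the scraper's holder: a bar 36 mm wide, 150 mm long and 8 mm high with two saddles 14 mm thick and 64 mm wide across it at y = +60 and -60 mm. Each saddle has a flat seat 24 mm wide, 20 mm above the bench, between cheeks that slope outward at 45 degrees up to 32 mm (the gap there is 48 mm). Between the saddles it is open, 106 mm long. Origin: centre of its underside; y along its length. The scraper's middle belongs over the origin.
- jar: Glass jar of grey wash with brushes standing in it, loose, 66 mm across, 160 mm high with the brushes: a bystander at the right of the work. Origin: centre of the glass's underside.
- bone_folder: Cream-coloured flat bone folder, loose, 141 x 22 x 9 mm, lying behind the holders: a bystander. Origin: its middle, on the underside; y along it.
There are look-alikes about, which are no part of the job. Leave any blue look-alike of the scraper_rest alone.

How it is judged:
By the outcome, as a careful person would: the job done as asked, in the order asked, and still so for the second after the job is handed in, with the robot touching nothing.
It also fails if it takes over 96 s, if anything falls off the work surface, if the arm or the gripper's body presses on something with over 40 N, if the wrist force passes 120 N, or if a joint passes its speed limit or range.

## Robot

A 6-joint arm with a two-finger parallel gripper is mounted at the origin on a cart in front of the work surface, level with it; the furniture and walls round the work are solid. World frame = base frame: x ahead of the robot, y to its left, z up, the work surface at z = 0. Lengths are in m, angles in rad, forces in N, time in s.
With the tool pointing down it reaches from about 0.3 to 1 m from the base axis. Payload 5.1 kg.
Tool frame: the origin (TCP) lies midway between the tips of the shut fingers; the grasp point (between the pads) lies 19 mm behind it (env.grasp_offset is the distance from the TCP to the grasp point, in m); z points along the fingers, y is the line along which they close (so a half turn about z gives the same grasp; the last joint's range is limited). The gripper opens to 95 mm and grips with 3 to 60 N. Pads are 20 mm wide; open, the fingers measure 119 mm over their backs; the gripper's body (75 mm by 180 mm) begins 59 mm behind the grasp point.
Start: joints at [-1.37, 0.124, 1.65, -0, 1.367, -0.083], TCP at [0.182, -0.624, 0.215] pointing down, gripper open.
Joint ranges: [-2.61, 2.61], [-1.02, 2.33], [0.03, 2.71], [-1.35, 4.49], [0.32, 2.68], [-2.91, 2.91]. Speed limits (rad/s): [2.57, 2.57, 3.14, 3.14, 3.14, 3.14].

## Interface

Orientations are given as a unit quaternion [w, x, y, z].
In Python, from bench import env gives the robot as it stands.
- The arm moves only by the shell command python3 -m creep 'ROWS' [FORCE]. ROWS is text: rows parted by semicolons, each of 7 numbers parted by spaces: the closure, from -1 (fully open) to 1 (shut), then the shift along the world's x, y, z in units of 0.1 m (1.0 is 0.1 m), then the turn, a rotation vector about the world's x, y, z in units of pi rad (1.0 is pi rad). In form: grip tx ty tz rx ry rz; .... A call has 1 to 5 rows; each row is the pose to reach, as a shift and turn from the pose commanded when the call began, turning the shorter way round; what a row does not reach only later rows make up. A row lasts 1/10 s, in which the tool goes at most 50 mm and 8.59 degrees, less where a joint would pass 70% of its speed; a pose out of reach is approached as far as the arm can. A call with a number of a shift or a turn outside -1 to 1 is refused whole. A call with a gripper value outside its range is refused whole. The fingers move at their own pace and stop on an object; FORCE is the grip in N (left out, the last holds). Time passes only in rows, so rows that repeat a pose let the fingers close. It gives the time, the measured TCP pose, the force, the opening and the grip force at its end, in the units of the state.
- env.state(): the state, without advancing time (a new reading comes with each control period).
- env.capture(name): name is "scene" or "side" or "wrist"; returns a dict with "image" (480x640x3 uint8, blue, green, red), "z_map" (480x640 float32, m along the optical axis (not along the pixel's ray), 0 where there is no reading), "fx", "fy", "cx", "cy" (pixels), "k1" (the pictures are not rectified: a ray, as slopes to the right and down, at radius r is drawn at 1 + k1 r^2 times it, then the intrinsics apply), "rvec" (rotation vector, rad) and "tvec" (3), from world to camera coordinates, as OpenCV has them; the wrist camera has in their place "mount" (4x4, takes a point from camera to tool coordinates, whose origin is the TCP and whose axes are the flange's). Camera axes: x right, y down, z forward; pixel columns grow to the right and rows downward; lengths in m; the calibration is good to about 2 mm. A picture is of the moment at which its call begins: read the wrist's pose just before it.
- env.sign_off(): hands the job in; it is judged then, once.
Trained networks look in the newest picture that a camera, given by its name, has taken for a name from the list of things; names that differ only in an ending like _2 or _b are one class to them, and where a whole thing is asked for, a point or a joint stands for the part that bears it (a point fixed in the world has none). Each returns a list of dicts, best first, with "confidence" (0 to 1); they miss things now and then, are a little off and sometimes report something else, mostly with a low value. They report only what shows in the picture. A call takes as long as a camera call. They do not tell look-alikes from the thing itself.
- env.search_frame(camera, target): "rect" ([left, top, right, bottom] in pixels, round what is visible of it).
- env.landmark_of(camera, target): "position" ([row, column] in pixels: a listed point, or the origin of a listed thing).
The state is a dict: "time_s": time; "q": joint angles; "dq": joint speeds; "joint_torque": joint torques, N m; "position": TCP position; "eef_rot": TCP orientation; "force": force on the tool from outside, world axes, zero at the start; "wrist_torque": the same for the moment, N m; "gripper_width": finger opening in m; "finger_force": force on a finger pad.
Only numpy, scipy, OpenCV 4.12 (cv2) and the standard library are available. Lean on these libraries where they do the work, as an engineer would, in place of code of your own. Each camera call takes 0.05 s, during which the arm holds its last target. There are 200 camera calls.

## Working session

There is one attempt and no reset: what is moved stays moved. The work goes in short steps, Python scripts to look and compute and a shell command to move; the robot and the scene stay as the last step left them, time stands still between calls to the robot, and variables do not carry over. Pictures are saved under pics/ and viewed, at most 14 in all, crops included, and the job is handed in when it is done.

```bash
ls; mkdir -p pics; python3 - <<'E'
from bench import env
import cv2
s=env.state();print(s['time_s'],s['position'],s['eef_rot'],s['gripper_width'],env.grasp_offset)
N="oil_bottle loupe graver scraper bottle_cup loupe_block graver_tray scraper_rest jar bone_folder".split()
for c in("scene","side"):
    d=env.capture(c);cv2.imwrite(f"pics/{c}0.png",d["image"])
    print(c,d["fx"],d["k1"],d["rvec"],d["tvec"])
    for n in N:
        print(n,[(([round(v) for v in r["rect"]]),round(r["confidence"],2)) for r in env.search_frame(c,n)][:3],[([round(v) for v in r["position"]],round(r["confidence"],2)) for r in env.landmark_of(c,n)][:3])
print(env.state()['time_s'])
E
```

```text
pics
0.0 [ 0.18184672 -0.6233821   0.21340166] [-1.01859274e-03  9.89948082e-01  1.41427553e-01 -6.65051897e-05] 0.0949997133441801 0.0188
scene 576.9886722906829 0.023953129720386882 [ 1.08110198 -2.3363776   1.05267563] [0.32607899 0.33454754 0.94463342]
oil_bottle [([215, 357, 239, 392], 0.58)] [([386, 227], 0.93)]
loupe [] [([277, 255], 0.63)]
graver [([282, 309, 301, 334], 0.56), ([303, 211, 358, 255], 0.5), ([439, 145, 447, 190], 0.3)] [([315, 302], 0.58)]
scraper [([354, 253, 386, 304], 0.85)] [([278, 370], 0.65)]
bottle_cup [([237, 255, 274, 292], 0.64)] [([278, 257], 0.8)]
loupe_block [([159, 291, 221, 341], 0.61)] [([318, 190], 0.78), ([214, 394], 0.42)]
graver_tray [([304, 211, 356, 257], 0.94)] [([228, 273], 0.72), ([235, 329], 0.55)]
scraper_rest [([360, 148, 403, 189], 0.94), ([367, 188, 420, 229], 0.56)] [([175, 378], 0.71), ([321, 190], 0.27)]
jar [([442, 148, 447, 181], 0.49)] []
bone_folder [([246, 217, 297, 243], 0.62)] [([228, 273], 0.93)]
side 437.3734252488934 -0.07405556832896232 [ 2.11551093 -0.11036349  0.04397376] [-0.57499015  0.01087031  1.05721353]
oil_bo
[... 222 characters left out ...]
[([243, 154, 254, 181], 0.48), ([258, 191, 267, 209], 0.42)] [([211, 269], 0.4), ([296, 326], 0.17)]
scraper [([246, 228, 270, 264], 0.64)] [([249, 263], 0.75)]
bottle_cup [([307, 193, 339, 211], 0.56)] [([204, 321], 0.57)]
loupe_block [([294, 171, 325, 186], 0.79)] [([179, 309], 0.59)]
graver_tray [([308, 230, 355, 272], 0.56), ([241, 228, 275, 265], 0.51), ([301, 262, 350, 319], 0.23)] [([250, 329], 0.97), ([225, 370], 0.28)]
scraper_rest [([300, 263, 352, 319], 0.86), ([381, 287, 452, 350], 0.73)] [([323, 414], 0.93), ([298, 323], 0.67)]
jar [([275, 282, 336, 382], 0.93), ([364, 212, 375, 241], 0.21)] [([368, 305], 0.94)]
bone_folder [([362, 211, 376, 241], 0.59)] [([225, 367], 0.53)]
2.1
```

View pics/scene0.png

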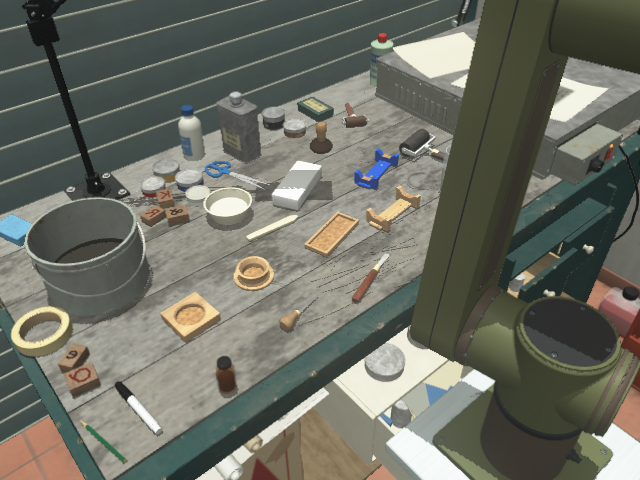

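View pics/side0.png

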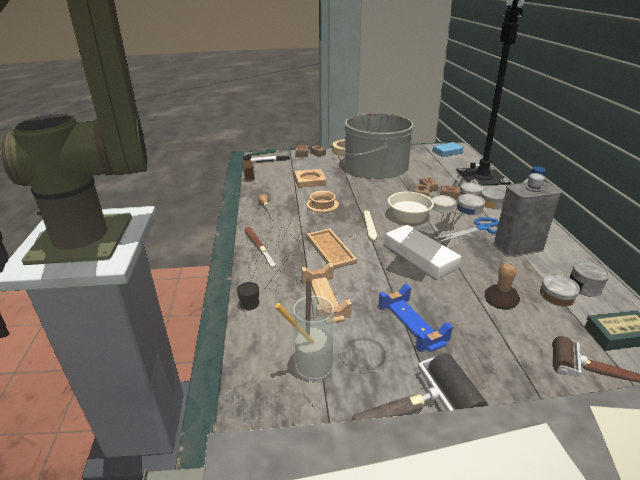

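```bash
cat > h.py <<'E'
from bench import env
import numpy as np, cv2
from scipy.spatial.transform import Rotation as R
def cap(c):
    s=env.state(); d=env.capture(c)
    K=np.array([[d["fx"],0,d["cx"]],[0,d["fy"],d["cy"]],[0,0,1]]);D=np.array([d["k1"],0,0,0])
    if c=="wrist":
        w,x,y,z=s["eef_rot"];T=np.eye(4);T[:3,:3]=R.from_quat([x,y,z,w]).as_matrix();T[:3,3]=s["position"]
        T=T@np.array(d["mount"])
    else:
        T=np.eye(4);T[:3,:3]=cv2.Rodrigues(np.array(d["rvec"],float))[0];T[:3,3]=np.ravel(d["tvec"]);T=np.linalg.inv(T)
    v,u=np.mgrid[:480,:640]
    n=cv2.undistortPoints(np.stack([u,v],-1).reshape(-1,1,2).astype(np.float64),K,D).reshape(480,640,2)
    ray=np.dstack([n,np.ones((480,640))]);P=(ray*d["z_map"][...,None])@T[:3,:3].T+T[:3,3]
    P[d["z_map"]==0]=np.nan
    d.update(P=P,ray=ray@T[:3,:3].T,o=T[:3,3]);return d
def plane(d,r,c,z=0.):
    g=d["ray"][int(r),int(c)];return d["o"]+g*(z-d["o"][2])/g[2]
def blob(d,c,rad,zlo,zhi):
    P=d["P"].reshape(-1,3);m=(np.hypot(P[:,0]-c[0],P[:,1]-c[1])<rad)&(P[:,2]>zlo)&(P[:,2]<zhi)
    return P[m],d["image"].reshape(-1,3)[m]
def rect(p):
    (x,y),(w,h),a=cv2.minAreaRect((p[:,:2]*1000).astype(np.float32))
    if w>h:w,h,a=h,w,a+90   # a = direction of short side; long = a+90
    return [round(float(v),1) for v in (x,y,w,h,(a+90)%180)]
E
python3 - <<'E'
from h import *
A=cap("scene");B=cap("side")
f=lambda d,r,c:np.round(1000*d["P"][r,c]).tolist()
print("bench z",f(A,350,300),f(B,350,260),f(A,260,300))
for n,a,b in [("bottle",(378,227),(172,249)),("loupe",None,(296,249)),("graver",(320,290),(201,264)),("scraper",(285,366),(240,257)),("cup",(272,253),(201,322)),("block",(316,190),(178,311)),("tray",(234,331),(249,331)),("rest",(209,393),(295,326)),("jar",None,(350,313)),("folder",(227,273),(226,371))]:
    for d,p in((A,a),(B,b)):
        if p is None: continue
        c=d["P"][p]; q,_=blob(d,c,.12 if n in("tray","rest","scraper","graver","folder") else .06,.005,.2)
        print(n,f(d,*p),len(q),rect(q) if len(q)>5 else '',np.round(1000*q[:,2].max()) if len(q) else'')
E
```

```text
bench z [391.0, 148.0, -3.0] [446.0, -413.0, -1.0] [587.0, -8.0, -1.0]
bottle [392.0, 305.0, 50.0] 632 [404.4, 300.7, 29.1, 33.9, 74.8] 82.0
bottle [410.0, 283.0, 29.0] 255 [408.3, 293.0, 28.7, 34.5, 15.9] 80.0
loupe [428.0, -311.0, 35.0] 495 [424.7, -293.0, 40.1, 40.5, 90.5] 41.0
graver [443.0, 131.0, 26.0] 263 [432.7, 85.0, 73.1, 116.0, 95.4] 28.0
graver [455.0, 106.0, 19.0] 123 [508.3, 109.3, 84.4, 126.8, 15.0] 28.0
scraper [424.0, -55.0, 14.0] 352 [475.6, -50.1, 115.0, 201.7, 107.0] 18.0
scraper [438.0, -80.0, 12.0] 224 [464.0, -59.3, 131.8, 136.6, 133.6] 16.0
cup [615.0, 99.0, 9.0] 844 [608.4, 103.6, 81.2, 83.0, 67.6] 33.0
cup [607.0, 68.0, 28.0] 430 [609.6, 92.1, 72.7, 81.5, 12.8] 30.0
block [598.0, 266.0, 4.0] 1488 [591.5, 270.2, 88.7, 94.6, 93.8] 23.0
block [596.0, 266.0, 7.0] 415 [591.7, 265.1, 84.8, 94.4, 92.6] 20.0
tray [605.0, -115.0, 4.0] 1088 [629.2, -133.4, 185.8, 188.3, 94.5] 34.0
tray [605.0, -127.0, 5.0] 1051 [628.3, -147.5, 163.3, 202.0, 83.2] 33.0
rest [575.0, -290.0, 6.0] 1011 [573.2, -286.7, 183.6, 192.9, 27.3] 35.0
rest [574.0, -291.0, 8.0] 1203 [605.8, -266.6, 114.5, 187.4, 112.8] 33.0
jar [530.0, -491.0, 71.0] 3223 [524.9, -460.6, 62.7, 83.3, 166.5] 161.0
folder [711.0, -25.0, 8.0] 1391 [720.9, -51.0, 182.0, 239.2, 21.3] 42.0
folder [716.0, -40.0, 7.0] 1111 [732.3, -63.9, 181.6, 238.0, 33.6] 40.0
```

```bash
r='python3 -m creep'; python3 -m creep '-1 .6 .8 .15 0 0 0;-1 .6 .8 .15 0 0 0;-1 .6 .8 .15 0 0 0' 20; python3 -m creep '-1 .6 .8 .15 0 0 0;-1 .6 .8 .15 0 0 0;-1 .6 .8 .15 0 0 0'; python3 -m creep '-1 .6 .8 .15 0 0 0;-1 .6 .8 .15 0 0 0;-1 .6 .8 .15 0 0 0';python3 -m creep '-1 .4 .6 .15 0 0 0;-1 .4 .6 .15 0 0 0;-1 .4 .6 .15 0 0 0;-1 .4 .6 .15 0 0 0'
python3 - <<'E'
from h import *
d=cap("wrist");cv2.imwrite("pics/w1.png",d["image"]);print(np.round(d["mount"],3).tolist(),d["fx"])
np.save("w1.npy",d["P"]);s=env.state();print(s["position"],s["eef_rot"],s["time_s"])
E
```

```text
time_s: 2.5
position: [0.2448, -0.5412, 0.231]
eef_rot: [0.0, 0.99, 0.143, 0.001]
force: [-0.8, -0.1, -0.1]
gripper_width: 0.0953
finger_force: 0.0
time_s: 2.8
position: [0.3046, -0.4614, 0.2462]
eef_rot: [0.001, 0.99, 0.144, 0.001]
force: [-1.0, 0.1, 0.6]
gripper_width: 0.095
finger_force: 0.0
time_s: 3.1
position: [0.3644, -0.3817, 0.2611]
eef_rot: [0.001, 0.99, 0.144, 0.001]
force: [0.4, -0.7, 0.9]
gripper_width: 0.0951
finger_force: 0.0
time_s: 3.5
position: [0.4016, -0.3248, 0.2745]
eef_rot: [0.0, 0.99, 0.142, -0.0]
force: [-0.1, 0.8, -0.5]
gripper_width: 0.0951
finger_force: 0.0
[[0.001, -0.965, -0.263, 0.074], [1.0, 0.001, -0.0, -0.0], [0.001, -0.263, 0.965, -0.171], [0.0, 0.0, 0.0, 1.0]] 376.42881529383715
[ 0.40132637 -0.32502408  0.27418665] [ 2.91432271e-05  9.90008276e-01  1.41008507e-01 -4.61869688e-04] 3.55
```

View pics/w1.png

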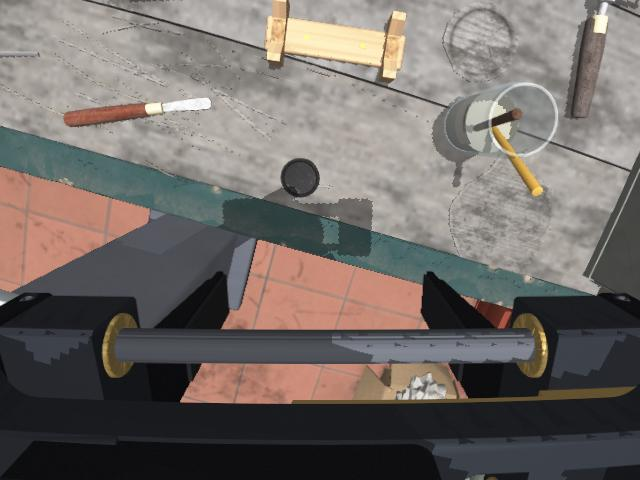

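```bash
cat > snap.py <<'E'
import sys
from h import *
d=cap("wrist");n=sys.argv[1];cv2.imwrite(f"pics/{n}.png",d["image"]);np.savez(n,**{k:np.array(d[k]) for k in("P","image","ray","o")})
E
python3 snap.py w1
for i in 1 2 3; do :; done
python3 -m creep '-1 .05 .9 0 0 0 0;-1 .05 .9 0 0 0 0;-1 .05 .9 0 0 0 0' >/dev/null; python3 -m creep '-1 .05 .9 0 0 0 0;-1 .05 .9 0 0 0 0;-1 .05 .9 0 0 0 0'>/dev/null; python3 -m creep '-1 .05 .9 0 0 0 0;-1 .05 .9 0 0 0 0;-1 .05 .9 0 0 0 0;-1 .05 .9 0 0 0 0'|head -2
python3 snap.py w2
python3 -m creep '-1 0 .9 0 0 0 0;-1 0 .9 0 0 0 0;-1 0 .9 0 0 0 0' >/dev/null; python3 -m creep '-1 0 .9 0 0 0 0;-1 0 .9 0 0 0 0;-1 0 .9 0 0 0 0'>/dev/null; python3 -m creep '-1 0 .9 0 0 0 0;-1 0 .9 0 0 0 0;-1 0 .9 0 0 0 0;-1 0 .9 0 0 0 0'|head -3
python3 snap.py w3
python3 - <<'E'
import cv2,numpy as np
cv2.imwrite("pics/w23.png",np.vstack([cv2.imread(f"pics/{n}.png")[:300] for n in("w2","w3")]))
E
```

```text
time_s: 4.6
position: [0.4171, -0.0549, 0.2745]
time_s: 5.65
position: [0.4178, 0.2146, 0.2743]
eef_rot: [0.001, 0.99, 0.141, -0.0]
```

View pics/w23.png

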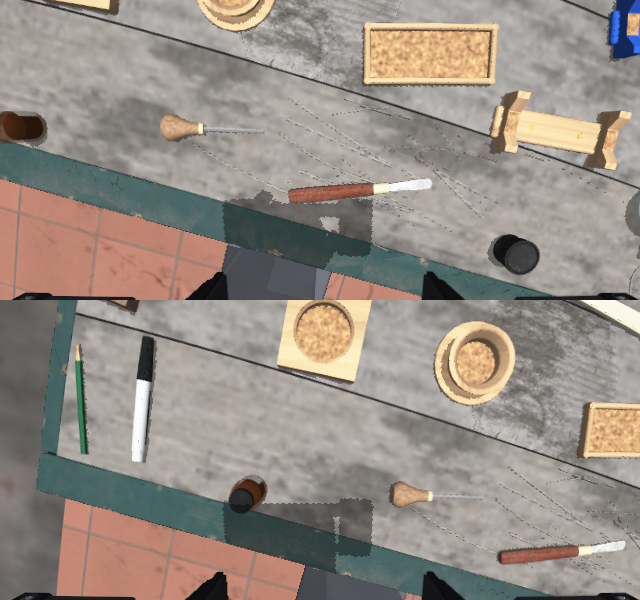

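```bash
cat > meas.py <<'E'
from h import *
W={n:np.load(n+".npz") for n in("w1","w2","w3")}
def g(w,c,rad,lo,hi):
    return blob(W[w],np.array(c)/1000,rad/1000,lo/1000,hi/1000)
def circ(p): 
    (x,y),r=cv2.minEnclosingCircle((p[:,:2]*1000).astype(np.float32));return round(x,1),round(y,1),round(2*r,1)
def cen(p): return np.round(1000*np.array([p[:,0].max()+p[:,0].min(),p[:,1].max()+p[:,1].min()])/2,1)
p,_=g("w3",(406,300),60,72,90);print("bottle cap",len(p),circ(p))
p,_=g("w3",(406,300),60,5,42);print("bottle body",len(p),rect(p))
for w in("w1","w2"):
    p,_=g(w,(425,-293),50,36,45);print("loupe",len(p),circ(p),rect(p))
for w in("w2","w3"):
    p,_=g(w,(608,98),60,24,34);print("cup",w,len(p),circ(p) if len(p)>3 else'',rect(p))
    p,_=g(w,(591,267),75,14,24);print("block",w,len(p),rect(p) if len(p)>3 else '')
    p,_=g(w,(440,120),40,8,32);print("graver handle",w,len(p),rect(p))
    p,i=g(w,(440,120),40,17,32);print("  top",len(p),rect(p),cen(p))
for w in("w1","w2"):
    p,_=g(w,(575,-290),100,28,36);print("rest cheeks",w,len(p),rect(p))
    p,_=g(w,(575,-290),95,5.5,36);print("rest",w,len(p),rect(p))
    P=W[w]["P"].reshape(-1,3);im=W[w]["image"].reshape(-1,3).astype(int)
    m=(np.hypot(P[:,0]-.44,P[:,1]+.06)<.12)&(P[:,2]>.003)&(P[:,2]<.03)&(im[:,2]-im[:,0]>40)
    print("scraper handle",m.sum(),rect(P[m]))
    m=(np.hypot(P[:,0]-.44,P[:,1]+.06)<.12)&(P[:,2]>.0045)&(P[:,2]<.03)&(P[:,0]>.38)
    q=P[m]; print(" all",m.sum(),rect(q))
p,_=g("w2",(605,-120),95,8.5,16);print("tray",len(p),rect(p))
P=W["w2"]["P"];b=P[(abs(P[...,0]-.5)<.03)&(abs(P[...,1])<.1)];print("bench z",np.median(b[:,2]))
E
python3 meas.py
```

```text
bottle cap 487 (406.6, 299.2, 25.1)
bottle body 207 [417.1, 295.9, 15.8, 34.3, 66.0]
loupe 1204 (424.6, -289.6, 42.2) [424.7, -290.0, 40.7, 41.0, 105.5]
loupe 964 (425.1, -289.0, 43.0) [424.9, -289.1, 40.9, 42.1, 92.1]
cup w2 421 (591.8, 95.3, 56.1) [585.5, 93.6, 15.3, 56.1, 105.1]
block w2 343 [551.0, 253.6, 10.1, 66.4, 103.0]
graver handle w2 836 [460.3, 118.2, 28.3, 56.7, 118.4]
  top 666 [458.2, 123.2, 27.8, 46.1, 119.7] [451.7 121.1]
cup w3 1610 (611.7, 101.1, 71.4) [611.3, 101.1, 69.5, 70.0, 171.6]
block w3 3508 [590.9, 266.9, 81.7, 84.8, 94.5]
graver handle w3 744 [460.4, 118.5, 28.8, 57.5, 117.2]
  top 579 [456.6, 122.4, 26.3, 45.2, 109.0] [452.2 121.9]
rest cheeks w1 685 [571.7, -285.9, 64.2, 134.7, 98.6]
rest w1 5987 [570.9, -285.9, 64.6, 150.4, 99.2]
scraper handle 1197 [433.2, -66.0, 15.6, 117.3, 111.3]
 all 1850 [456.3, -58.0, 174.1, 202.8, 114.7]
rest cheeks w2 670 [601.3, -281.7, 124.0, 135.7, 98.5]
rest w2 5364 [571.5, -282.1, 65.0, 144.0, 98.4]
scraper handle 1214 [483.2, -43.2, 114.9, 126.4, 24.3]
 all 1750 [479.3, -57.0, 162.9, 211.7, 73.5]
tray 2564 [605.1, -117.9, 63.1, 145.2, 106.9]
bench z 6.01023668209133e-05
```

```bash
python3 -m creep '-.2 -.11 .855 -.4 0 0 0;-.2 -.11 .855 -.9 0 0 0;-.2 -.11 .855 -.9 0 0 0'>/dev/null;python3 -m creep '-.2 0 0 -.8 0 0 0;-.2 0 0 -.8 0 0 0;-.2 0 0 -.8 0 0 0' |head -2
python3 -m creep '-.2 0 0 -.4 0 0 0;-.2 0 0 -.78 0 0 0;-.2 0 0 -.78 0 0 0;-.2 0 0 -.78 0 0 0'
python3 -m creep '1 0 0 0 0 0 0;1 0 0 0 0 0 0;1 0 0 0 0 0 0;1 0 0 0 0 0 0;1 0 0 0 0 0 0' 15
```

```text
time_s: 6.3
position: [0.4033, 0.2976, 0.0992]
time_s: 6.7
position: [0.4074, 0.3011, 0.0284]
eef_rot: [-0.0, 0.99, 0.141, 0.001]
force: [0.5, 0.8, 0.4]
gripper_width: 0.0569
finger_force: 0.0
time_s: 7.2
position: [0.4069, 0.3019, 0.028]
eef_rot: [-0.0, 0.99, 0.142, 0.001]
force: [-0.5, -1.0, 5.9]
gripper_width: 0.0327
finger_force: 14.8
```

```bash
python3 -m creep '1 0 0 .4 0 0 0;1 0 0 .8 0 0 0;1 0 0 .8 0 0 0'; python3 -m creep '1 .9 -.9 0 0 0 0;1 .9 -.9 0 0 0 0;1 .9 -.9 0 0 0 0;1 .9 -.9 0 0 0 0'|head -2;python3 -m creep '1 .9 -.9 0 0 0 0;1 .9 -.9 0 0 0 0;1 .9 -.9 0 0 0 0;1 .9 -.9 0 0 0 0'|head -2;python3 -m creep '1 .245 -.205 0 0 0 0;1 .245 -.205 0 0 0 0;1 .245 -.205 0 0 0 0;1 .245 -.205 0 0 0 0'; python3 snap.py c1; python3 - <<'E'
from h import *
d=np.load("c1.npz");p,_=blob(d,(.6115,.101),.06,.02,.034);print(rect(p),len(p))
E
```

```text
time_s: 7.5
position: [0.4095, 0.3038, 0.1129]
eef_rot: [-0.002, 0.99, 0.142, 0.005]
force: [-0.3, 0.3, 0.7]
gripper_width: 0.0327
finger_force: 14.8
time_s: 7.9
position: [0.4974, 0.2093, 0.1058]
time_s: 8.3
position: [0.587, 0.12, 0.1058]
time_s: 8.7
position: [0.6091, 0.1023, 0.106]
eef_rot: [-0.0, 0.99, 0.142, -0.001]
force: [-0.3, -0.2, -0.5]
gripper_width: 0.0331
finger_force: 14.8
[617.7, 103.0, 57.3, 69.8, 108.7] 3008
```

```bash
python3 -m creep '1 .01 -.01 -.35 0 0 0;1 .01 -.01 -.55 0 0 0;1 .01 -.01 -.65 0 0 0;1 .01 -.01 -.695 0 0 0;1 .01 -.01 -.695 0 0 0'; python3 snap.py c2; cp pics/c2.png pics/c2v.png
```

```text
time_s: 9.25
position: [0.6113, 0.1004, 0.0372]
eef_rot: [-0.0, 0.99, 0.142, -0.0]
force: [0.7, -0.0, -0.3]
gripper_width: 0.0331
finger_force: 14.8
```

View pics/c2v.png

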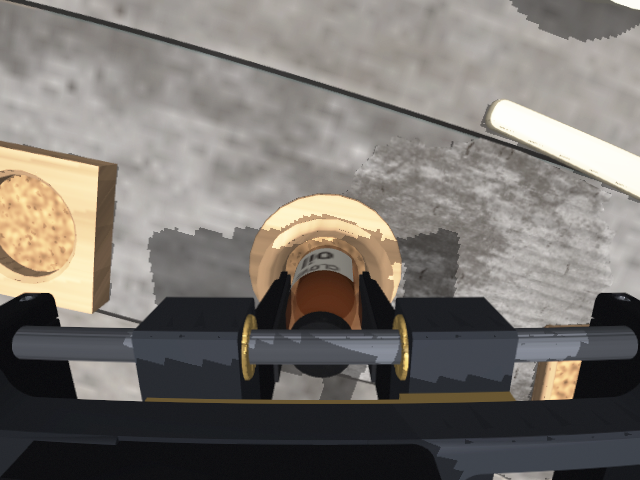

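```bash
python3 -m creep '1 0 0 -.02 0 0 0;.2 0 0 -.02 0 0 0;-.1 0 0 -.02 0 0 0;-.1 0 0 -.02 0 0 0;-.1 0 0 -.02 0 0 0'; python3 -m creep '-.1 0 0 .3 0 0 0;-.1 0 0 .8 0 0 0;-.1 0 0 1 0 0 0'|head -4; 
python3 -m creep '-.1 -.46 -.97 0 0 0 0;-.1 -.46 -.97 0 0 0 0;-.1 -.46 -.97 0 0 0 0;-.1 -.46 -.97 0 0 0 0'|head -2
python3 snap.py c3; python3 - <<'E'
from h import *
d=np.load("c3.npz");p,_=blob(d,(.6115,.101),.06,.07,.1);print(rect(p),len(p),1000*p[:,2].max())
E
python3 -m creep '-.1 -.46 -.97 0 0 0 0;-.1 -.46 -.97 0 0 0 0;-.1 -.46 -.97 0 0 0 0' >/dev/null
python3 -m creep '-.1 -.46 -.97 0 0 0 0;-.1 -.46 -.97 0 0 0 0;-.1 -.46 -.97 0 0 0 0'>/dev/null
python3 -m creep '-.1 -.46 -.97 0 0 0 0;-.1 -.46 -.97 0 0 0 0;-.1 -.46 -.97 0 0 0 0;-.1 -.46 -.97 0 0 0 0;-.1 -.46 -.97 0 0 0 0'
python3 - <<'E'
from h import *
print(env.state()["position"])
E
```

```text
time_s: 9.8
position: [0.6117, 0.1, 0.0354]
eef_rot: [-0.0, 0.99, 0.141, 0.0]
force: [-0.8, -0.7, 0.5]
gripper_width: 0.0514
finger_force: 0.0
time_s: 10.1
position: [0.6139, 0.1002, 0.1403]
eef_rot: [0.0, 0.99, 0.141, 0.003]
force: [-0.1, -0.3, 1.1]
time_s: 10.5
position: [0.5651, 0.0019, 0.1353]
[611.2, 98.8, 24.2, 24.5, 107.2] 1521 86.47740593720421
time_s: 11.65
position: [0.4285, -0.2867, 0.135]
eef_rot: [-0.0, 0.99, 0.142, 0.0]
force: [0.3, 0.9, 0.5]
gripper_width: 0.0521
finger_force: 0.0
[ 0.42854106 -0.28666375  0.13500006]
```

```bash
python3 -m creep '-.5 -.035 -.028 -.3 0 0 0;-.5 -.035 -.028 -.6 0 0 0;-.5 -.035 -.028 -.6 0 0 0;-.5 -.035 -.028 -.6 0 0 0'; python3 -m creep '-.5 0 0 -.4 0 0 0;-.5 0 0 -.6 0 0 0;-.5 0 0 -.6 0 0 0'|head -2;python3 -m creep '1 0 0 0 0 0 0;1 0 0 0 0 0 0;1 0 0 0 0 0 0;1 0 0 0 0 0 0;1 0 0 0 0 0 0' 15;python3 -m creep '1 0 0 .4 0 0 0;1 0 0 .9 0 0 0;1 0 0 .9 0 0 0'
```

```text
time_s: 12.05
position: [0.4245, -0.2893, 0.075]
eef_rot: [-0.001, 0.99, 0.142, -0.0]
force: [0.5, 0.6, -0.3]
gripper_width: 0.071
finger_force: 0.0
time_s: 12.35
position: [0.4235, -0.2894, 0.014]
time_s: 12.85
position: [0.4246, -0.2913, 0.0162]
eef_rot: [0.001, 0.99, 0.141, 0.001]
force: [-0.5, -0.2, 3.4]
gripper_width: 0.0405
finger_force: 15.0
time_s: 13.15
position: [0.428, -0.2942, 0.1131]
eef_rot: [0.005, 0.99, 0.141, 0.005]
force: [1.1, -0.8, -0.1]
gripper_width: 0.0407
finger_force: 15.0
```

```bash
python3 -m creep '1 .1 .93 .3 0 0 0;1 .1 .93 .3 0 0 0;1 .1 .93 .3 0 0 0' >/dev/null; for i in 1; do :; done
python3 -m creep '1 .1 .93 0 0 0 0;1 .1 .93 0 0 0 0;1 .1 .93 0 0 0 0' >/dev/null
python3 -m creep '1 .1 .93 0 0 0 0;1 .1 .93 0 0 0 0;1 .1 .93 0 0 0 0' >/dev/null
python3 -m creep '1 .2 .93 0 0 0 0;1 .2 .93 0 0 0 0;1 .2 .93 0 0 0 0' >/dev/null
python3 -m creep '1 .2 .93 0 0 0 0;1 .2 .93 0 0 0 0;1 .2 .93 0 0 0 0' >/dev/null
python3 -m creep '1 .9 .92 -.3 0 0 0;1 .9 .92 -.3 0 0 0;1 .9 .92 -.3 0 0 0;1 .9 .92 -.3 0 0 0;1 .9 .92 -.3 0 0 0'
python3 snap.py d1; python3 - <<'E'
from h import *
print(env.state()["position"])
d=np.load("d1.npz");p,_=blob(d,(.591,.267),.075,.014,.022);print(rect(p),len(p))
E
```

```text
time_s: 15.15
position: [0.5842, 0.264, 0.1038]
eef_rot: [0.001, 0.99, 0.141, -0.001]
force: [0.2, 0.8, -0.1]
gripper_width: 0.0406
finger_force: 15.0
[0.5839441  0.26396179 0.10436632]
[592.4, 266.9, 84.5, 84.6, 4.4] 6996
```

View pics/d1.png

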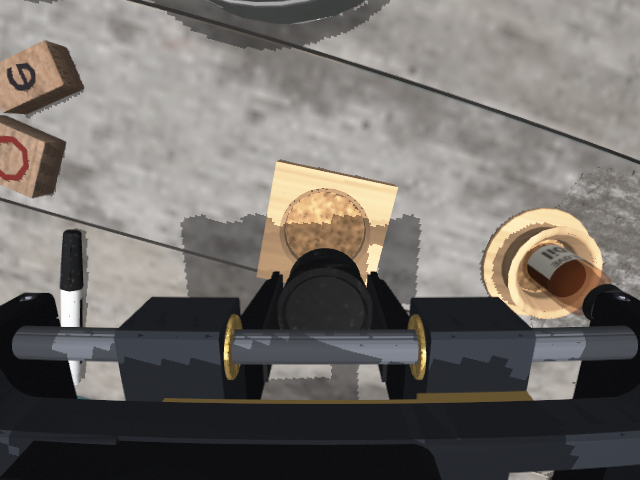

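```bash
python3 -m creep '1 .08 .03 -.3 0 0 0;1 .08 .03 -.55 0 0 0;1 .08 .03 -.7 0 0 0;1 .08 .03 -.7 0 0 0;1 .08 .03 -.7 0 0 0'; python3 -m creep '1 0 0 -.06 0 0 0;1 0 0 -.11 0 0 0;1 0 0 -.115 0 0 0;1 0 0 -.115 0 0 0'
```

```text
time_s: 15.7
position: [0.5921, 0.2686, 0.0359]
eef_rot: [-0.0, 0.99, 0.141, 0.0]
force: [-0.3, 0.6, -0.1]
gripper_width: 0.0406
finger_force: 15.0
time_s: 16.1
position: [0.5919, 0.2693, 0.0236]
eef_rot: [0.0, 0.99, 0.142, -0.0]
force: [1.1, 0.6, -0.9]
gripper_width: 0.0409
finger_force: 15.0
```

```bash
python3 -m creep '0 0 0 0 0 0 0;-.1 0 0 0 0 0 0;-.3 0 0 0 0 0 0;-.3 0 0 0 0 0 0' |tail -2; python3 -m creep '-.3 0 0 .3 0 0 0;-.3 0 0 .8 0 0 0;-.3 0 0 1 0 0 0;-.3 0 0 1 0 0 0'|head -2;python3 -m creep '-.3 -.7 -.75 .5 0 0 0;-.3 -.7 -.75 .5 0 0 0;-.3 -.7 -.75 .5 0 0 0;-.3 -.7 -.75 .5 0 0 0'|head -2
python3 snap.py e1
python3 - <<'E'
from h import *
d=np.load("e1.npz");p,_=blob(d,(.592,.267),.06,.03,.06);print("loupe",rect(p),len(p),1000*p[:,2].max())
for w in("w2","w3"):
    d=np.load(w+".npz");P=d["P"];m=((np.hypot(P[...,0]-.45,P[...,1]-.12)<.045)&(P[...,2]>.007)).astype(np.uint8)
    n,l,s,c=cv2.connectedComponentsWithStats(m);k=1+s[1:,4].argmax();q=P[l==k]
    print(w,s[k],rect(q),1000*q[:,2].max())
    h=q[q[:,2]>.014];print("  handle",rect(h))
    # shank pixels: bright rows right of the handle
    r0,r1,c0,c1=(s[k][1]-5,s[k][1]+s[k][3]+5,s[k][0],s[k][0]+140)
    cv2.imwrite(f"pics/g{w}.png",cv2.resize(d["image"][r0-10:r1+10,c0-10:c1],None,fx=4,fy=4,interpolation=cv2.INTER_CUBIC));print(r0-10,c0-10)
E
```

```text
gripper_width: 0.0604
finger_force: 0.0
time_s: 16.9
position: [0.595, 0.2703, 0.1292]
time_s: 17.3
position: [0.5211, 0.1932, 0.1735]
loupe [592.3, 270.3, 41.3, 41.3, 38.2] 2444 48.33996551708852
w2 [160 114  64  27 875] [458.6, 110.8, 28.1, 67.1, 106.6] 28.705065281767304
  handle [455.6, 120.7, 28.0, 46.3, 106.6]
99 150
w3 [ 586  292   54  106 2801] [464.1, 156.1, 12.4, 24.9, 159.7] 384.6702291847149
  handle [464.1, 156.1, 12.4, 24.9, 159.7]
277 576
```

View pics/gw2.png

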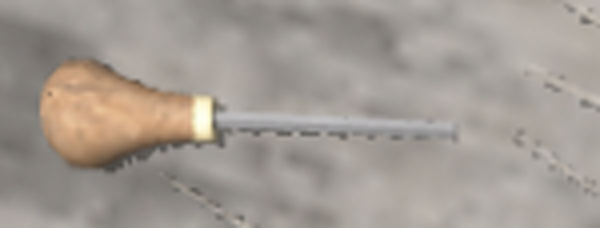

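```bash
python3 - <<'E'
from h import *
d=np.load("w2.npz")
def pl(r,c,z):
    f=lambda r,c:plane(d,r,c,z)
    return 1000*cv2.remap(d["ray"].astype(np.float32),np.float32([[c]]),np.float32([[r]]),1)[0,0]*(z-d["o"][2])/d["ray"][int(r),int(c)][2]+1000*d["o"]
a=pl(127.75,160,.0135);f=pl(128.6,203.,.012);t=pl(131.5,263.75,.002)
u=(t-a)[:2];u/=np.linalg.norm(u)
print(a,f,t,np.linalg.norm((t-a)[:2]),np.degrees(np.arctan2(-u[1],-u[0])))
u2=(t-f)[:2];print(np.degrees(np.arctan2(-u2[1],-u2[0])))
print("grasp",a[:2]+16*u,"tip-based",t[:2]-96*u,"mid",a[:2]+56*u)
E
```

```text
[447.65012274 146.10247751  13.72344249] [459.68820518  99.35874901  12.17659482] [474.89752226  34.57446256   2.15314183] 114.80818307233952 103.72899455432213
103.21198687730246
grasp [451.44739903 130.55961122] tip-based [452.11386447 127.83166034] mid [460.94058978  91.70244547]
```

```bash
python3 -c "
from bench import env
s=env.state();print(s['q'],s['position'])"
```

```text
[ 2.59321465e-01 -5.24351914e-02  1.90282934e+00  2.16444267e-04
  1.29154952e+00  1.54704774e+00] [0.5215008  0.19386866 0.17286212]
```

```bash
python3 -m creep '-.3 -.35 -.3 0 0 0 .23;-.3 -.35 -.3 0 0 0 .23;-.3 -.35 -.3 0 0 0 .23;-.3 -.35 -.3 0 0 0 .23;-.3 -.35 -.3 0 0 0 .23' >/dev/null; python3 -m creep '-.3 -.35 -.35 0 0 0 .23;-.3 -.35 -.35 0 0 0 .23;-.3 -.35 -.35 0 0 0 .23;-.3 -.35 -.35 0 0 0 .23;-.3 -.35 -.35 0 0 0 .23' >/dev/null;python3 -m creep '-.3 0 0 -.5 0 0 .0244;-.3 0 0 -.8 0 0 .0244;-.3 0 0 -.8 0 0 .0244;-.3 0 0 -.8 0 0 .0244'; python3 snap.py f1
```

```text
time_s: 18.75
position: [0.4517, 0.1295, 0.0928]
eef_rot: [-0.001, 0.619, 0.785, -0.001]
force: [0.3, 0.6, 0.8]
gripper_width: 0.0622
finger_force: 0.0
```

View pics/f1.png

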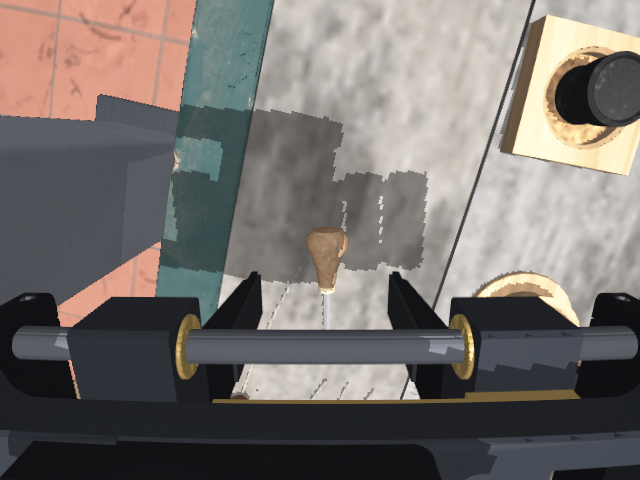

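```bash
python3 - <<'E'
from h import *
d=np.load("f1.npz");p,_=blob(d,(.45,.125),.035,.008,.03);print("handle",rect(p),len(p)); p,_=blob(d,(.45,.125),.035,.02,.03);print(rect(p))
E
python3 -m creep '-.3 0 0 -.4 0 0 0;-.3 0 0 -.75 0 0 0;-.3 0 0 -.83 0 0 0;-.3 0 0 -.83 0 0 0'|head -4
```

```text
handle [455.3, 117.9, 28.9, 53.4, 103.1] 1900
[450.3, 125.6, 24.7, 39.9, 79.8]
time_s: 19.2
position: [0.4522, 0.1293, 0.011]
eef_rot: [-0.0, 0.619, 0.785, -0.0]
force: [0.1, -0.6, 1.5]
```

```bash
python3 -m creep '1 0 0 0 0 0 0;1 0 0 0 0 0 0;1 0 0 0 0 0 0;1 0 0 0 0 0 0;1 0 0 0 0 0 0' 15|tail -5;python3 -m creep '1 0 0 .4 0 0 0;1 0 0 .8 0 0 0;1 0 0 .8 0 0 0;1 0 0 .8 0 0 0'
```

```text
position: [0.4525, 0.1293, 0.0113]
eef_rot: [0.0, 0.619, 0.785, 0.0]
force: [0.2, 0.1, 2.2]
gripper_width: 0.0283
finger_force: 15.0
time_s: 20.1
position: [0.4528, 0.1293, 0.0918]
eef_rot: [0.001, 0.619, 0.785, 0.001]
force: [-0.5, -0.1, -1.1]
gripper_width: 0.0283
finger_force: 15.0
```

```bash
python3 -m creep '1 .2 -.8 .2 0 0 .019;1 .2 -.8 .2 0 0 .019;1 .2 -.8 .2 0 0 .019' >/dev/null;python3 -m creep '1 .6 -.7 0 0 0 0;1 .6 -.7 0 0 0 0;1 .6 -.7 0 0 0 0' >/dev/null;python3 -m creep '1 .607 -.585 0 0 0 0;1 .607 -.585 0 0 0 0;1 .607 -.585 0 0 0 0;1 .607 -.585 0 0 0 0;1 .607 -.585 0 0 0 0'; python3 snap.py g1; python3 - <<'E'
from h import *
print(env.state()["position"])
d=np.load("g1.npz");p,_=blob(d,(.605,-.118),.095,.0085,.015);print(rect(p),len(p))
E
```

```text
time_s: 21.2
position: [0.5911, -0.0778, 0.1092]
eef_rot: [-0.001, 0.595, 0.803, -0.0]
force: [0.4, 0.2, 0.3]
gripper_width: 0.0282
finger_force: 15.0
[ 0.59125449 -0.07783708  0.10967367]
[605.3, -118.4, 62.1, 145.5, 106.9] 2731
```

View pics/g1.png

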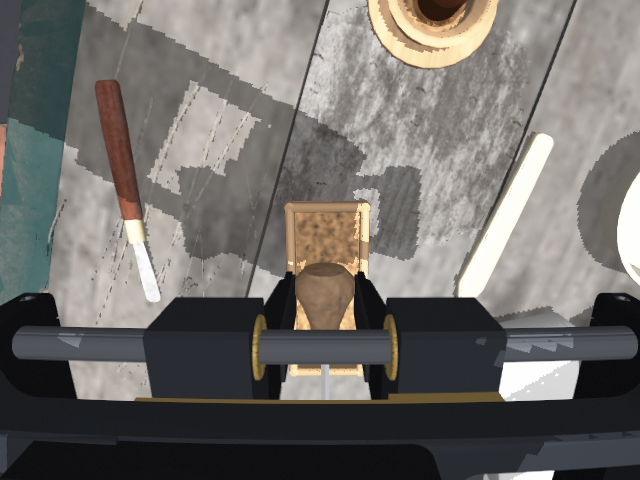

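```bash
python3 -m creep '1 .02 -.012 -.35 0 0 0;1 .02 -.012 -.7 0 0 0;1 .02 -.012 -.7 0 0 0;1 .02 -.012 -.7 0 0 0'|head -2; python3 -m creep '1 0 0 -.12 0 0 0;1 0 0 -.2 0 0 0;1 0 0 -.22 0 0 0;1 0 0 -.22 0 0 0;1 0 0 -.22 0 0 0'
```

```text
time_s: 21.65
position: [0.5937, -0.0796, 0.0405]
time_s: 22.15
position: [0.595, -0.0806, 0.0191]
eef_rot: [0.0, 0.596, 0.803, 0.0]
force: [-0.2, -0.3, -0.5]
gripper_width: 0.0284
finger_force: 15.0
```

```bash
python3 -m creep '1 0 0 -.015 0 0 0;1 0 0 -.015 0 0 0;.2 0 0 -.015 0 0 0;0 0 0 -.015 0 0 0;0 0 0 -.015 0 0 0'|tail -5;python3 -m creep '0 0 0 .3 0 0 0;0 0 0 .8 0 0 0;0 0 0 1 0 0 0;0 0 0 1 0 0 0' |head -2; python3 snap.py g2; python3 - <<'E'
from h import *
d=np.load("g2.npz");p,_=blob(d,(.593,-.078),.04,.013,.04);print("handle",rect(p),1000*p[:,2].max())
d=np.load("g1.npz");P=d["P"];im=d["image"].astype(int)
box=np.zeros((480,640),bool);box[70:310,85:170]=1
m=box&(im[...,2]-im[...,0]>30)&(P[...,2]>.003)&(P[...,2]<.02)
n,l,s,c=cv2.connectedComponentsWithStats(m.astype(np.uint8));k=1+s[1:,4].argmax();q=P[l==k];print("scr handle",s[k],rect(q))
b=box&(im.min(-1)>175)&(P[...,2]<.02);n,l,s,c=cv2.connectedComponentsWithStats(b.astype(np.uint8));k=1+s[1:,4].argmax();q2=P[l==k];print("blade",s[k],rect(q2))
print("all",rect(np.vstack([q,q2])))
cv2.imwrite("pics/g2v.png",d["image"])
E
```

```text
position: [0.5948, -0.0805, 0.0173]
eef_rot: [0.0, 0.596, 0.803, 0.0]
force: [-0.2, 0.1, 0.8]
gripper_width: 0.0457
finger_force: 0.0
time_s: 23.05
position: [0.5978, -0.0812, 0.1223]
handle [594.6, -82.9, 60.9, 69.1, 107.0] 33.490767750668006
scr handle [  95   80   51  162 3159] [434.4, -65.8, 16.9, 115.7, 112.0]
blade [ 116  220   45   90 1731] [458.3, -144.2, 36.9, 84.2, 93.9]
all [443.5, -96.2, 39.4, 178.4, 102.1]
```

View pics/g2.png

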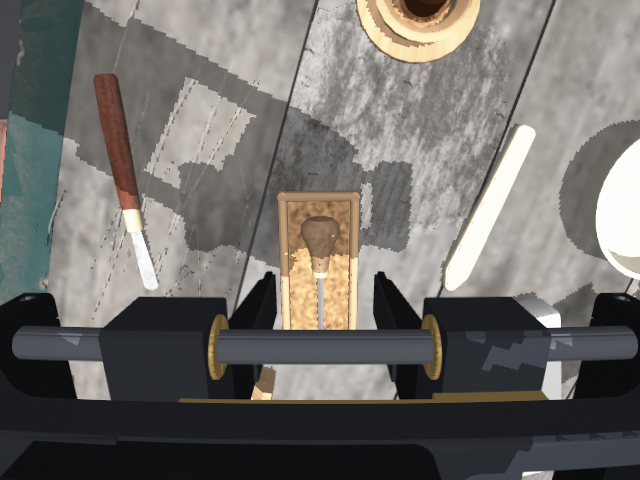

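```bash
python3 -m creep '0 -.81 .08 0 0 0 .027;0 -.81 .08 0 0 0 .027;0 -.81 .08 0 0 0 .027' >/dev/null;python3 -m creep '0 -.8 .071 -.3 0 0 0;0 -.8 .071 -.5 0 0 0;0 -.8 .071 -.5 0 0 0;0 -.8 .071 -.5 0 0 0;0 -.8 .071 -.5 0 0 0'; python3 snap.py k1;python3 - <<'E'
from h import *
print(env.state()["position"])
d=np.load("k1.npz");P=d["P"];im=d["image"].astype(int)
m=(np.hypot(P[...,0]-.43,P[...,1]+.05)<.08)&(im[...,2]-im[...,0]>30)&(P[...,2]>.003)&(P[...,2]<.02)
n,l,s,c=cv2.connectedComponentsWithStats(m.astype(np.uint8));k=1+s[1:,4].argmax();q=P[l==k];print("scr handle",s[k],rect(q))
t=np.radians(111.7);e=q[:,:2]@[np.cos(t),np.sin(t)];print(1000*e.max())
E
```

```text
time_s: 23.9
position: [0.4358, -0.0659, 0.0684]
eef_rot: [0.001, 0.561, 0.828, 0.0]
force: [0.5, -0.4, -0.3]
gripper_width: 0.0477
finger_force: 0.0
[ 0.43633486 -0.06604254  0.06902575]
scr handle [ 307  165   28  165 3829] [432.6, -63.0, 16.7, 109.2, 112.1]
-163.8493903113577
```

```bash
python3 -m creep '0 -.02 -.005 -.3 0 0 0;0 -.02 -.005 -.6 0 0 0;0 -.02 -.005 -.65 0 0 0;0 -.02 -.005 -.65 0 0 0'|head -4;python3 -m creep '1 0 0 0 0 0 0;1 0 0 0 0 0 0;1 0 0 0 0 0 0;1 0 0 0 0 0 0;1 0 0 0 0 0 0' 25;python3 -m creep '1 0 0 .4 0 0 0;1 0 0 .8 0 0 0;1 0 0 .8 0 0 0;1 0 0 .8 0 0 0'
```

```text
time_s: 24.35
position: [0.4326, -0.0661, 0.0025]
eef_rot: [-0.0, 0.561, 0.828, -0.0]
force: [-0.3, -1.1, 0.5]
time_s: 24.85
position: [0.4322, -0.066, 0.0028]
eef_rot: [0.001, 0.561, 0.828, 0.0]
force: [0.0, 0.1, 3.2]
gripper_width: 0.0178
finger_force: 25.0
time_s: 25.25
position: [0.4324, -0.0661, 0.0832]
eef_rot: [0.001, 0.561, 0.828, 0.0]
force: [-0.5, 0.9, -1.9]
gripper_width: 0.0177
finger_force: 25.0
```

```bash
python3 -m creep '1 .68 -.96 0 0 0 -.0717;1 .68 -.96 0 0 0 -.0717;1 .68 -.96 0 0 0 -.0717;1 .68 -.96 0 0 0 -.0717' >/dev/null;python3 -m creep '1 .668 -.965 0 0 0 0;1 .668 -.965 0 0 0 0;1 .668 -.965 0 0 0 0;1 .668 -.965 0 0 0 0;1 .668 -.965 0 0 0 0'; python3 snap.py m1;python3 - <<'E'
from h import *
print(env.state()["position"])
d=np.load("m1.npz");P=d["P"];im=d["image"].astype(int)
p,i=blob(d,(.5714,-.2859),.1,.006,.036);print("rest vis",rect(p),len(p))
m=(np.hypot(P[...,0]-.567,P[...,1]+.25)<.1)&(im[...,2]-im[...,0]>30)&(P[...,2]>.075)&(P[...,2]<.12)
n,l,s,c=cv2.connectedComponentsWithStats(m.astype(np.uint8));k=1+s[1:,4].argmax();q=P[l==k];print("scr",s[k],rect(q),1000*q[:,2].min(),1000*q[:,2].max())
E
```

```text
time_s: 26.15
position: [0.5649, -0.2568, 0.0803]
eef_rot: [-0.002, 0.651, 0.76, -0.0]
force: [0.0, 0.0, -1.2]
gripper_width: 0.0175
finger_force: 25.0
[ 0.56489447 -0.25651072  0.0806501 ]
rest vis [566.0, -271.6, 73.9, 167.4, 87.7] 3576
scr [ 305  178   40  152 5217] [562.2, -236.2, 17.4, 73.5, 99.4] 81.56151787566756 93.91269436297401
```

View pics/m1.png

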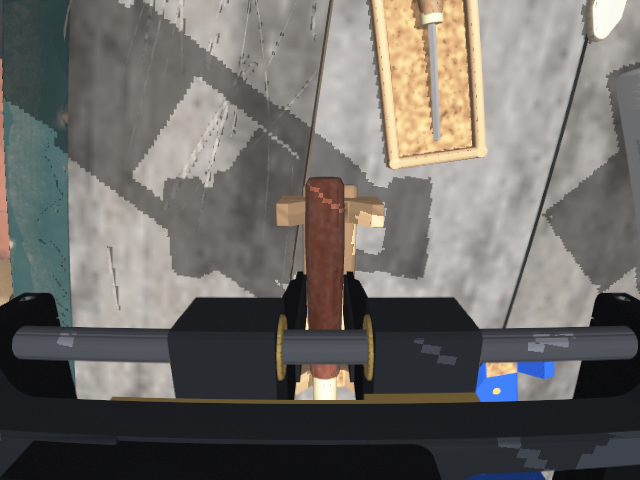

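```bash
python3 -m creep '1 .025 -.02 0 0 0 0;1 .025 -.02 -.2 0 0 0;1 .025 -.02 -.4 0 0 0;1 .025 -.02 -.4 0 0 0'; python3 -m creep '1 0 0 -.1 0 0 0;1 0 0 -.15 0 0 0;1 0 0 -.17 0 0 0;1 0 0 -.17 0 0 0;1 0 0 -.17 0 0 0'
```

```text
time_s: 26.6
position: [0.5664, -0.2581, 0.039]
eef_rot: [-0.003, 0.65, 0.76, -0.001]
force: [-0.6, -0.7, -0.3]
gripper_width: 0.0179
finger_force: 25.0
time_s: 27.1
position: [0.5693, -0.2606, 0.0257]
eef_rot: [0.0, 0.651, 0.759, 0.0]
force: [0.1, -0.1, 0.2]
gripper_width: 0.0182
finger_force: 25.0
```

```bash
python3 -m creep '1 -.02 .02 0 0 0 0;1 -.02 .02 -.02 0 0 0;1 -.02 .02 -.025 0 0 0;1 -.02 .02 -.025 0 0 0;1 -.02 .02 -.025 0 0 0'; python3 -m creep '.6 0 0 0 0 0 0;.3 0 0 0 0 0 0;.2 0 0 0 0 0 0;.2 0 0 0 0 0 0;.2 0 0 0 0 0 0';  python3 -m creep '.2 0 0 .3 0 0 0;.2 0 0 .6 0 0 0;.2 0 0 .9 0 0 0;.2 0 0 .9 0 0 0' |head -2;python3 -m creep '.2 -.9 0 .9 0 0 0;.2 -.9 0 .9 0 0 0;.2 -.9 0 .9 0 0 0;.2 -.9 0 .9 0 0 0' |head -2;python3 -m creep '.2 -.7 -.8 .7 0 0 0;.2 -.7 -.8 .7 0 0 0;.2 -.7 -.8 .7 0 0 0;.2 -.7 -.8 .7 0 0 0' |head -2
python3 - <<'E'
from h import *
for c in("side","scene","wrist"):
    d=cap(c);cv2.imwrite(f"pics/end_{c}.png",d["image"]);np.savez("end_"+c,**{k:np.array(d[k]) for k in("P","image","ray","o")})
a=cv2.imread("pics/end_side.png")[130:400,200:500];b=cv2.imread("pics/end_scene.png")[140:410,130:450]
cv2.imwrite("pics/end.png",np.hstack([cv2.resize(x,(400,360),interpolation=cv2.INTER_CUBIC) for x in(a,b)]))
E
```

```text
time_s: 27.6
position: [0.567, -0.2584, 0.0228]
eef_rot: [0.0, 0.651, 0.759, 0.0]
force: [-0.5, 0.3, 1.1]
gripper_width: 0.0177
finger_force: 25.0
time_s: 28.1
position: [0.567, -0.2584, 0.0226]
eef_rot: [-0.0, 0.651, 0.759, -0.0]
force: [-0.3, -0.2, -0.7]
gripper_width: 0.0376
finger_force: 0.0
time_s: 28.5
position: [0.5701, -0.2601, 0.1185]
time_s: 28.9
position: [0.4769, -0.2594, 0.2055]
time_s: 29.3
position: [0.4068, -0.3408, 0.2736]
```

View pics/end.png

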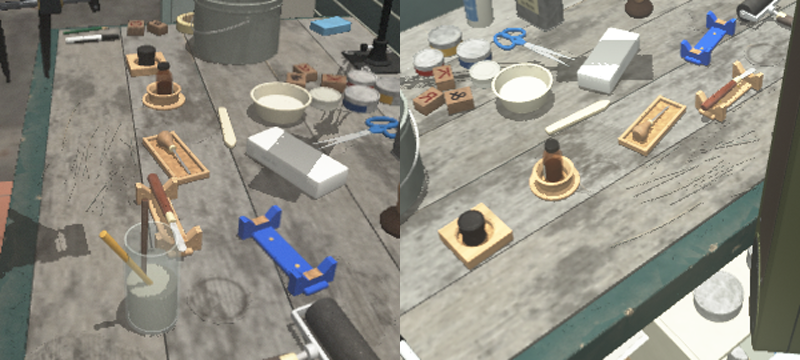

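View pics/end_wrist.png

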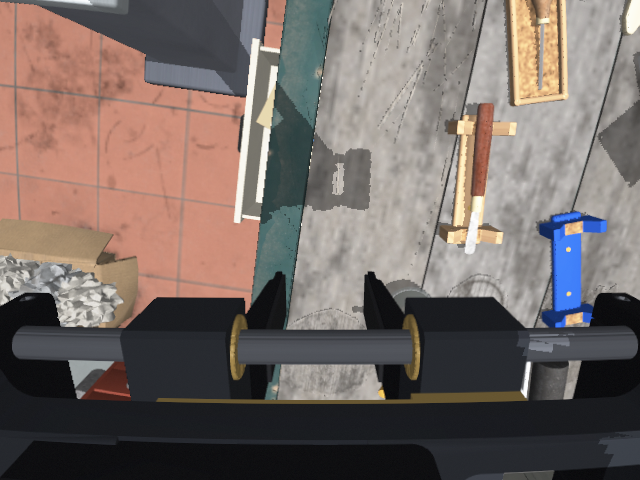

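```bash
python3 - <<'E'
from h import *
d=np.load("end_wrist.npz");P=d["P"];im=d["image"].astype(int)
m=(np.hypot(P[...,0]-.567,P[...,1]+.27)<.1)&(im[...,2]-im[...,0]>30)&(im[...,2]<160)&(P[...,2]>.024)
n,l,s,c=cv2.connectedComponentsWithStats(m.astype(np.uint8));k=1+s[1:,4].argmax();q=P[l==k];print("scr",s[k],rect(q),1000*np.percentile(q[:,2],[2,50,98]))
t=np.radians(98.8);u=np.array([np.cos(t),np.sin(t)]);e=(q[:,:2]-[.5714,-.2859]);print("end along",1000*(e@u).max(),"cross",1000*np.median(e@[u[1],-u[0]]))
k=np.polyfit(e@u,q[:,2],1);print("slope",k)
p,i=blob(d,(.5714,-.2859),.1,.015,.036);al=(p[:,:2]-[.5714,-.2859])@u;cr=(p[:,:2]-[.5714,-.2859])@[u[1],-u[0]];b=(al<-60);print("tip along",1000*al.min())
for a in(-57,-65,55,60,65):
  w=abs(al*1000-a)<3;print(a,1000*cr[w].min(),1000*cr[w].max(),1000*p[w,2].max())
E
```

```text
scr [470 103  19 107 662] [562.7, -258.6, 10.2, 113.6, 99.1] [26.01923223 31.70701313 34.27334101]
end along 85.10231901645469 cross -6.270884174762587
slope [0.01267322 0.03096592]
tip along -83.52776926894644
-57 -33.11855377523143 30.94684692833547 34.07948718942188
-65 -33.25666188472562 30.968042003432192 35.19289885087651
55 -31.89870890282135 32.661773982981146 35.854508176035026
60 -32.355155143207135 33.41147411740678 35.63299738699638
65 -31.969880676983703 33.41147411740678 35.96024069642895
```

```bash
python3 -c "
from bench import env
print(env.sign_off())"
```

```text
the job is handed in; nothing more can be done
None
```

I handed the job in at about 29.5 s. The bottle stands in the cup, the loupe in the block's recess, the graver lies in the tray, and the scraper lies across both saddles, centred to about 1 mm along it. The jar and bone folder were left alone; no verdict came back.

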